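# Seat the handle-forming die in the corner fixture and hold it there

### The arm

A 6-joint arm with a two-finger parallel gripper is mounted at the origin on the work surface. World frame = base frame: x ahead of the robot, y to its left, z up, the work surface at z = 0. Lengths are in m, angles in rad, forces in N, time in s.
With the tool pointing down it reaches from about 0.4 to 0.825 m from the base axis. Payload 7 kg.
Tool frame: the origin (TCP) lies at the very end of the fingers, on their centre line; the grasp point (between the pads) lies bot.hold_point_z behind it (bot.hold_point_z is the distance from the TCP to the grasp point, in m); z points along the fingers, y is the line along which they close (so a half turn about z gives the same grasp; the last joint's range is limited). The gripper opens to 88 mm and grips with 3 to 60 N. Pads are 19 mm wide; open, the fingers measure 130 mm over their backs; the gripper's body (78 mm by 193 mm) begins 47 mm behind the grasp point.
Start: joints at [1.429, 0.359, 0.012, 0, -1.224, -0.288], TCP at [0.281, 0.614, 0.227] pointing down, gripper open.
Joint ranges: [-3.07, 3.07], [-1.43, 2.12], [-1.02, 1.25], [-3.03, 1.67], [-3.05, -0], [-3.03, 3.03]. Speed limits (rad/s): [2.39, 2.39, 3.01, 3.14, 3.14, 3.14].

### API

Orientations are given as a unit quaternion [x, y, z, w].
In Python, from station import bot gives the robot as it stands.
- The arm moves only by the shell command python3 -m inch 'ROWS' [FORCE]. ROWS is JSON, a list of rows, each a list of 7 numbers: the shift along the world's x, y, z scaled (see below), then the turn, a rotation vector about the world's x, y, z scaled (see below), then the opening, from 0 (shut) to 1 (fully open). A call has 1 to 8 rows; each row is the pose to reach, as a shift and turn from the pose commanded when the call began; what a row does not reach only later rows make up. The controller multiplies each number of a shift by 20 cm and each number of a turn by pi/4 rad. A row lasts 1/10 s, in which the tool goes at most 50 mm and 8.59 degrees, less where a joint would pass 70% of its speed; a pose out of reach is approached as far as the arm can. A call with a number of a shift or a turn outside -1 to 1 is refused whole. A call with a gripper value outside its range is refused whole. The fingers move at their own pace and stop on an object; FORCE is the grip in N (left out, the last holds). Time passes only in rows, so rows that repeat a pose let the fingers close. It gives the time, the measured TCP pose, the force, the opening and the grip force at its end, in the units of the state.
- bot.observe(): the state, without advancing time (a new reading comes with each control period).
- bot.capture(name): name is "scene" or "top" or "wrist"; returns a dict with "frame" (420x560x3 uint8, red, green, blue), "fx", "fy", "cx", "cy" (pixels), "R" (3x3) and "t" (3): a world point X has camera coordinates R X + t. Camera axes: x right, y down, z forward; pixel columns grow to the right and rows downward; lengths in m; the calibration is good to about 2 mm. A picture is of the moment at which its call begins. There is no depth.
- bot.sign_off(): hands the job in; it is judged then, once.
The state is a dict: "clock": time; "joint_positions": joint angles; "joint_vel": joint speeds; "tau": joint torques, N m; "tcp_pos": TCP position; "ee_rot": TCP orientation; "contact_force": force on the tool from outside, world axes, zero at the start; "wrist_torque": the same for the moment, N m; "gripper_width": opening from 0.0 (shut) to 1.0 (fully open); "grip_force": force on a finger pad.
Only numpy, scipy, OpenCV 4.12 (cv2) and the standard library are available. Lean on these libraries where they do the work, as an engineer would, in place of code of your own. Each camera call takes 0.05 s, during which the arm holds its last target. There are 200 camera calls.

### The job

Slide the bobbin of wire up off the clamp stud, where it is in the way, and leave it lying flat in the shallow tray. Then set the forming die flat on the fixture bed and push it fully home into the corner, its long side flush along the side stop and its short side flush against the end stop, and finish still holding the die and pressing it firmly against both stops at once, so that it could be clamped. Leave the two mugs and the mallet where they are.

Things in the scene. Friction and masses are not known exactly. Their poses are not given: they have to be found in the camera images.
- fixture: Rigid corner fixture: grey bed plate 10 mm thick, two low steel stop bars, a stud behind their corner. Origin at z=0 below the inner corner of the two stop faces. Bed and stops are ground smooth and oiled (friction about 0.2). Bed spans x -130..45, y -110..45 mm; work area x<0, y<0. The die goes home along +x and +y: seated, its origin is at (-40, -30, 10) mm, x axes parallel. Yaw within 0.25 rad.
- end_stop: Steel bar of the fixture that stops the die's short side. Same origin and axes as the fixture. Its stop face is the plane x=0, facing -x; bar from x=0 to 30, y=-100 to +30, z=10 to 34 mm.
- side_stop: Steel bar of the fixture that stops the die's long side. Same origin and axes as the fixture. Its stop face is the plane y=0, facing -y; bar from x=-120 to 0, y=0 to 30, z=10 to 34 mm.
- stud_top (a point): Top end of the upright clamp stud, 12 mm diameter, 86 mm above the bench; stands at x=15, y=15 mm in the fixture frame, rising 52 mm above the tops of the stop bars.
- bobbin: Bobbin of aluminium wire: ring, outer diameter 60 mm (turns stand out under 1 mm), bore 24, height 36 mm, 0.1 to 0.2 kg. Origin at centre of underside, z its axis. Starts loose over the stud, resting on the stop bars (underside at z=34 mm), overhanging the corner so that the die cannot go home; the stud sticks out 16 mm above it. Grip across the outside.
- die: Forming die: aluminium base 80 (x) x 60 (y) x 30 mm, and on the middle of its top an upright wooden former to grip, 50 (x) x 24 (y) mm, round ends, flat sides facing +-y, 30 to 64 mm above the underside. Same when turned half round. 0.35 to 0.6 kg. Origin at centre of underside. Starts loose on the bench to one side of the fixture.
- tray: Shallow grey open plastic tray fixed on the bench on the other side of the fixture from the die (either side): 130 x 130 mm outside, walls 4 mm thick and 14 mm high, floor 4 mm thick. Origin at the centre of the underside.
- mug_a: Bystander: hammered aluminium mug, 80 mm diameter, 95 mm high, handle to +y. Origin at the centre of its underside.
- mug_b: Bystander: the second, equal mug. Origin at the centre of its underside.
- mallet: Bystander: wooden mallet lying on the bench. Origin on the bench under the joint of handle and head; the 200 mm handle runs along -x, the head is 52 x 110 x 52 mm at +x.
Things that resemble listed ones, but are neither listed nor needed, are in the scene too. What is shaped like the die but pink is not meant.

How it is judged:
On the way, in this order (a step that is already met when the one before it is completed fails the run):
1. the bobbin is off the stud, lying flat in the tray and let go (x of bobbin in the frame of tray between -0.04 and 0.04 m and y of bobbin in the frame of tray between -0.04 and 0.04 m and z of bobbin in the frame of tray below 0.009 m and angle between bobbin's own z axis and vertical below 0.1 rad and contact force between the fingers and bobbin below 0.1 N), for 0.2 s.
2. after that, the die is set on the fixture bed (x of die in the frame of fixture between -0.1 and -0.036 m and y of die in the frame of fixture between -0.085 and -0.025 m and z of die in the frame of fixture between 0.007 and 0.015 m), for 0.2 s.
At the end, for the whole second after the job is handed in: Bobbin let go, at rest, flat (0.10 rad) in the tray, within 40 mm of its middle in x, y. Die flat on the bed in the corner, within 3 mm of home in x, y (2.5 mm in z), turned under 0.045 and tilted under 0.05 rad, at rest, fingers on it with over 1 N, pressing each stop with over 1.5 N (all of step 1 and linear speed of bobbin below 0.02 m/s and x of die in the frame of fixture between -0.043 and -0.037 m and y of die in the frame of fixture between -0.033 and -0.027 m and z of die in the frame of fixture between 0.0075 and 0.0125 m and angle between the x axis of die and the x axis of fixture, either way round below 0.045 rad and angle between die's own z axis and vertical below 0.05 rad and contact force between die and end_stop above 1.5 N and contact force between die and side_stop above 1.5 N and contact force between the fingers and die above 1 N and linear speed of die below 0.01 m/s); the arm keeps its last pose, push and grip.
It fails at once if mug a is moved more than 30 mm (distance of mug_a from where it was at the start of the episode above 0.03 m).
It fails at once if mug b is moved more than 30 mm (distance of mug_b from where it was at the start of the episode above 0.03 m).
It fails at once if mallet is moved more than 30 mm (distance of mallet from where it was at the start of the episode above 0.03 m).
It also fails if it takes over 64 s, if anything falls off the work surface, if the arm or the gripper's body presses on something with over 40 N, if the wrist force passes 120 N, or if a joint passes its speed limit or range.

## Working session

There is one attempt and no reset: what is moved stays moved. The work goes in short steps, Python scripts to look and compute and a shell command to move; the robot and the scene stay as the last step left them, time stands still between calls to the robot, and variables do not carry over. Pictures are saved under pics/ and viewed, at most 10 in all, crops included, and the job is handed in when it is done.

```bash
mkdir -p pics; ls
python3 - <<'E'
from station import bot
import cv2, numpy as np
print(bot.hold_point_z, bot.observe())
for n in("top","scene"):
    c=bot.capture(n); cv2.imwrite(f"pics/{n}0.png",c["frame"][:,:,::-1]); np.savez(f"pics/{n}0.npz",**c)
    print(n,c["fx"],c["cx"],c["cy"],c["R"],c["t"])
E
```

```text
pics
0.0188 {'clock': 0.0, 'joint_positions': array([ 1.42911409e+00,  3.59400342e-01,  1.10904335e-02, -3.82872744e-04,
       -1.22410988e+00, -2.88137158e-01]), 'joint_vel': array([-0.00049119, -0.00010386,  0.00020994,  0.00055227, -0.00226009,
        0.00071821]), 'tau': array([ 2.98290543e-03, -5.82719851e+01,  2.93054008e+01,  6.99717969e+00,
        6.97008902e-03, -1.39109920e-04]), 'tcp_pos': array([0.28106485, 0.6131682 , 0.22562184]), 'ee_rot': array([ 9.76981413e-01, -2.13322823e-01, -1.20123592e-04,  8.22723152e-04]), 'contact_force': array([ 0.74421553, -0.11001222, -0.03395781]), 'wrist_torque': array([ 0.00032932,  0.02031831, -0.03359663]), 'grip_force': 0.0, 'gripper_width': 0.9966060431440321}
top 433.5518588099521 280.4283045498842 204.128481034855 [[-1.66052228e-02 -9.99856904e-01 -3.23067134e-03]
 [-9.85127913e-01  1.69130952e-02 -1.70988133e-01]
 [ 1.71018306e-01  3.43328461e-04 -9.85267792e-01]] [0.08385278 0.5008063  1.20925138]
scene 532.3229520924649 279.0550751473085 203.72770796250538 [[-0.79290075  0.60915426 -0.01547525]
 [ 0.38076039  0.47546628 -0.79306579]
 [-0.47574145 -0.63471482 -0.60893938]] [ 0.34919573 -0.15162677  1.71899505]
```

View pics/top0.png

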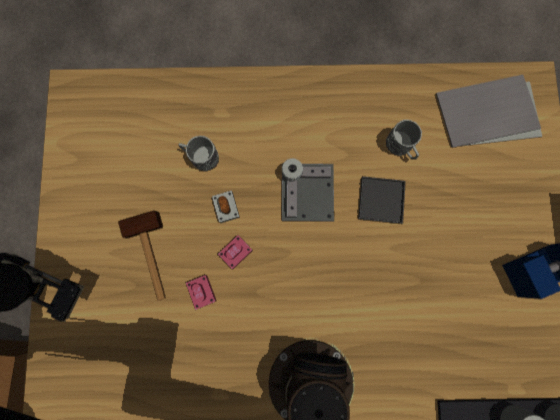

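View pics/scene0.png

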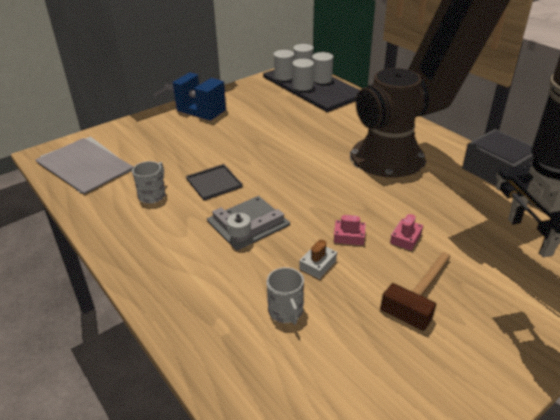

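The top view shows the bobbin at about (292,169) on the fixture's upper-left corner, the die at (225,206), the tray at (382,200), mugs at (201,152) and (405,137), and two pink decoys. World +x is up in the image and +y is left.

```bash
cat > h.py <<'E'
import numpy as np, cv2
def ray(c,uv,z):
    R,t=np.array(c["R"]),np.array(c["t"]); o=-R.T@t
    d=R.T@np.array([(uv[0]-c["cx"])/c["fx"],(uv[1]-c["cy"])/c["fy"],1.])
    return o+d*(z-o[2])/d[2]
def proj(c,X):
    p=np.array(c["R"])@np.array(X)+np.array(c["t"]); return c["fx"]*p[0]/p[2]+c["cx"],c["fy"]*p[1]/p[2]+c["cy"]
def grab(n,name):
    from station import bot
    c=bot.capture(n); cv2.imwrite(f"pics/{name}.png",c["frame"][:,:,::-1]); np.savez(f"pics/{name}.npz",**c); return c
def load(name): return dict(np.load(f"pics/{name}.npz"))
E
python3 - <<'E'
from h import *
c=load("top0"); f=c["frame"]; hsv=cv2.cvtColor(f,cv2.COLOR_RGB2HSV)
m=(hsv[...,1]<75).astype(np.uint8); 
n,l,s,ce=cv2.connectedComponentsWithStats(m)
for i in range(1,n):
    x,y,w,h,a=s[i]
    if a>150 and 100<y<300 and 100<x<430:
        ct=cv2.findContours((l==i).astype(np.uint8),0,2)[0][0]
        r=cv2.minAreaRect(ct); b=cv2.boxPoints(r)
        print(s[i],r, *[ray(c,p,.01)[:2].round(3) for p in b], "ctr", [ray(c,r[0],z)[:2].round(4) for z in (0,.01,.03,.07)])
E
```

```text
[386 120  36  39 965] ((403.439208984375, 137.8851318359375), (34.103816986083984, 37.3790283203125), 8.972626686096191) [ 0.657 -0.24 ] [ 0.775 -0.264] [ 0.756 -0.366] [ 0.639 -0.34 ] ctr [array([ 0.7095, -0.3055]), array([ 0.7062, -0.3025]), array([ 0.6996, -0.2965]), array([ 0.6864, -0.2846])]
[179 136  40  35 896] ((200.9053955078125, 151.4324493408203), (39.40750503540039, 28.5998477935791), 53.97262954711914) [0.699 0.385] [0.752 0.315] [0.649 0.243] [0.598 0.313] ctr [array([0.6773, 0.3157]), array([0.6742, 0.3138]), array([0.6681, 0.3101]), array([0.656 , 0.3025])]
[ 282  158   52   63 3021] ((307.5, 189.0), (62.0, 51.0), 90.0) [0.649 0.068] [ 0.647 -0.086] [ 0.458 -0.079] [0.46  0.072] ctr [array([ 0.5544, -0.0068]), array([ 0.5524, -0.0061]), array([ 0.5482, -0.0049]), array([ 0.5398, -0.0023])]
[ 359  177   46   46 1861] ((381.6147766113281, 199.73770141601562), (44.63412094116211, 42.642333984375), 5.19442892074585) [ 0.46  -0.151] [ 0.588 -0.168] [ 0.573 -0.301] [ 0.445 -0.281] ctr [array([ 0.5178, -0.2277]), array([ 0.516 , -0.2253]), array([ 0.5124, -0.2205]), array([ 0.5052, -0.2111])]
[212 191  27  32 450] ((224.85848999023438, 206.2547149658203), (28.15891456604004, 21.56560516357422), 74.05460357666016) [0.537 0.283] [0.554 0.221] [0.472 0.198] [0.455 0.259] ctr [array([0.5061, 0.2416]), array([0.5044, 0.2403]), array([0.5009, 0.2377]), array([0.4941, 0.2325])]
```

Run:
```python
from h import *
c=load("top0"); f=c["frame"][130:260,170:430,::-1]
cv2.imwrite("pics/crop0.png",cv2.resize(f,None,fx=3,fy=3,interpolation=cv2.INTER_CUBIC))
```

```text
(no output)
```

View pics/crop0.png

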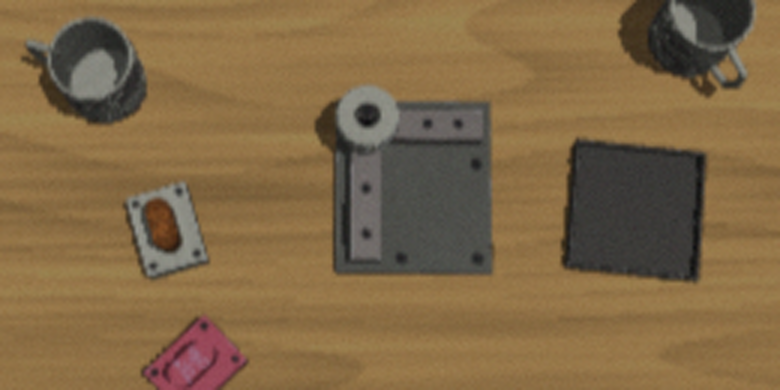

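The crop shows the bobbin's top face centred at crop (367,116), the bed's corners at crop x 334–491 and y 102–272, the die at crop (166,230), and the empty tray centred at crop (635,210). I'll go above the fixture now and refine there with the wrist camera.

```bash
python3 -m inch '[[0.4,-0.92,0.07,0,0,0.547,1],[0.4,-0.92,0.07,0,0,0.547,1],[0.4,-0.92,0.07,0,0,0.547,1],[0.4,-0.92,0.07,0,0,0.547,1],[0.4,-0.92,0.07,0,0,0.547,1]]'
python3 -m inch '[[0.4,-0.92,0.07,0,0,0,1],[0.4,-0.92,0.07,0,0,0,1],[0.4,-0.92,0.07,0,0,0,1],[0.4,-0.92,0.07,0,0,0,1],[0.4,-0.92,0.07,0,0,0,1]]'
python3 -m inch '[[0.4,-0.92,0.07,0,0,0,1],[0.4,-0.92,0.07,0,0,0,1],[0.4,-0.92,0.07,0,0,0,1],[0.4,-0.92,0.07,0,0,0,1],[0.4,-0.92,0.07,0,0,0,1],[0.4,-0.92,0.07,0,0,0,1]]'
python3 - <<'E'
from h import *
from station import bot
print(bot.observe()["joint_positions"].round(3),bot.observe()["tcp_pos"])
c=grab("wrist","w1"); R,t=c["R"],c["t"]; print(-R.T@t, R.round(3),c["fx"])
c0=load("top0"); print("bobbin top",ray(c0,(292.3,168.7),.07),"bedctr",ray(c0,(307.5,192.3),.01))
E
```

```text
clock: 0.6
tcp_pos: [0.3625, 0.4251, 0.2415]
ee_rot: [1.0, -0.002, -0.0, -0.0]
contact_force: [0.1, 0.7, -0.1]
gripper_width: 1.002
grip_force: 0.0
clock: 1.1
tcp_pos: [0.4424, 0.2414, 0.255]
ee_rot: [1.0, -0.002, 0.0, 0.0]
contact_force: [-0.7, 0.8, -0.0]
gripper_width: 0.998
grip_force: 0.0
clock: 1.7
tcp_pos: [0.5214, 0.0607, 0.268]
ee_rot: [1.0, -0.002, -0.0, 0.0]
contact_force: [-0.5, 0.2, -0.6]
gripper_width: 0.999
grip_force: 0.0
[ 0.49   0.085 -0.249 -0.    -1.237  1.078] [0.52144575 0.06066773 0.26804065]
[0.58944267 0.06044398 0.42633171] [[-0.005 -1.     0.001]
 [-0.967  0.005  0.254]
 [-0.254  0.001 -0.967]] 362.5391326441545
bobbin top [0.59999709 0.03963543 0.07      ] bedctr [ 0.54231571 -0.00586917  0.01      ]
```

View pics/w1.png

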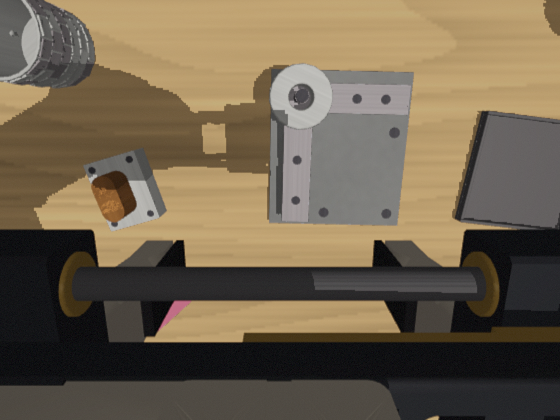

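The wrist view shows the bobbin ring at (301,97) with the stud top in its bore, side stop edge near column 311, end stop edge near row 113, the die at (125,190) and the tray's left part. I'll fit those edges to lines.

Run:
```python
from h import *
c=load("w1"); g=cv2.GaussianBlur(cv2.cvtColor(c["frame"],cv2.COLOR_RGB2GRAY),(0,0),1).astype(float)
def edge(p):  # subpixel strongest gradient
    d=np.abs(np.diff(p)); i=np.argmax(d[1:-1])+1; a,b,e=d[i-1:i+2]; return i+.5+.5*(a-e)/(a-2*b+e+1e-9)
def fitl(P):
    P=np.array(P); vx,vy,x,y=cv2.fitLine(P.astype(np.float32),cv2.DIST_HUBER,0,.01,.001).ravel(); return np.array([x,y]),np.array([vx,vy]),np.abs((P-[x,y])@[-vy,vx]).mean()
S=[ray(c,(302+edge(g[v,302:320]),v),.034)[:2] for v in range(140,212)]
E=[ray(c,(u,104+edge(g[104:124,u])),.034)[:2] for u in range(345,402)]
Bb=[ray(c,(u,212+edge(g[212:232,u])),.0)[:2] for u in range(315,390)]
p,d,e1=fitl(S); q,f,e2=fitl(E); b,_,_=fitl(Bb)
print("side yaw",np.arctan(d[1]/d[0]),e1,"end yaw",np.arctan(-f[0]/f[1]),e2,"rear edge",b)
s=np.linalg.solve(np.c_[d,-f],q-p); O=p+d*s[0]; y=np.arctan(d[1]/d[0])
Rz=lambda a:np.array([[np.cos(a),-np.sin(a)],[np.sin(a),np.cos(a)]])
print("corner",O,"stud pred",O+Rz(y)@[.015,.015],"home",O+Rz(y)@[-.04,-.03])
cr=cv2.HoughCircles(g.astype(np.uint8)[40:150,240:360],cv2.HOUGH_GRADIENT_ALT,1,20,param1=150,param2=.7,minRadius=22,maxRadius=40)
print(cr); 
if cr is not None: print("bobbin",ray(c,cr[0,0,:2]+[240,40],.07))
print("stud",ray(c,(301,96),.086))
```

```text
side yaw -0.024995498 0.0003533167244833458 end yaw -0.020480948 0.00021863882008995114 rear edge [ 0.45172665 -0.02845786]
corner [0.58623886 0.02498103] stud pred [0.60160907 0.03960145] home [ 0.54550157 -0.00400988]
[[[62.       55.       31.523968]]]
bobbin [0.60232151 0.03808442 0.07      ]
stud [0.60088495 0.03997822 0.086     ]
```

```bash
python3 -m inch '[[0.4,-0.11,-0.4,0,0,0,1],[0.4,-0.11,-0.74,0,0,0,1],[0.4,-0.11,-0.74,0,0,0,1],[0.4,-0.11,-0.74,0,0,0,1],[0.4,-0.11,-0.74,0,0,0,1],[0.4,-0.11,-0.74,0,0,0,1]]'
python3 -m inch '[[0,0,-0.2,0,0,0,1],[0,0,-0.38,0,0,0,1],[0,0,-0.38,0,0,0,1],[0,0,-0.38,0,0,0,0.9],[0,0,-0.38,0,0,0,0.5],[0,0,-0.38,0,0,0,0.5],[0,0,-0.38,0,0,0,0.5],[0,0,-0.38,0,0,0,0.5]]' 20
```

```text
clock: 2.35
tcp_pos: [0.6011, 0.0409, 0.1209]
ee_rot: [1.0, 0.001, -0.0, 0.0]
contact_force: [0.0, 0.4, 0.7]
gripper_width: 1.0
grip_force: 0.0
clock: 3.15
tcp_pos: [0.6021, 0.0399, 0.0461]
ee_rot: [1.0, 0.0, 0.001, -0.0]
contact_force: [-2.9, 1.4, 7.6]
gripper_width: 0.677
grip_force: 20.0
```

```bash
python3 -m inch '[[0,0,0,0,0,0,0.5],[0,0,0,0,0,0,0.5],[0,0,0,0,0,0,0.5],[0,0,0,0,0,0,0.5]]' 20
python3 - <<'E'
from h import *
# tray centre: top-camera outline (low-saturation component), rim z=.014
c=load("top0"); hsv=cv2.cvtColor(c["frame"],cv2.COLOR_RGB2HSV)
m=np.zeros((420,560),np.uint8); m[165:235,345:420]=hsv[165:235,345:420,1]<75
ct=max(cv2.findContours(m,0,2)[0],key=cv2.contourArea); r=cv2.minAreaRect(ct)
print(ray(c,r[0],.010),r)
E
```

```text
clock: 3.55
tcp_pos: [0.6021, 0.0399, 0.0461]
ee_rot: [1.0, 0.0, 0.001, -0.0]
contact_force: [-1.4, 1.2, 7.1]
gripper_width: 0.677
grip_force: 20.0
[ 0.51599994 -0.22528469  0.01      ] ((381.6147766113281, 199.73770141601562), (44.63412094116211, 42.642333984375), 5.19442892074585)
```

```bash
python3 -m inch '[[0,0,0.1,0,0,0,0.5],[0,0,0.2,0,0,0,0.5],[0,0,0.35,0,0,0,0.5],[0,0,0.48,0,0,0,0.5],[0,0,0.48,0,0,0,0.5],[0,0,0.48,0,0,0,0.5]]'
python3 -m inch '[[-0.2,-0.2,0,0,0,0,0.5],[-0.3,-0.4,0,0,0,0,0.5],[-0.43,-0.6,0,0,0,0,0.5],[-0.43,-0.8,0,0,0,0,0.5],[-0.43,-0.95,0,0,0,0,0.5],[-0.43,-0.95,0,0,0,0,0.5],[-0.43,-0.95,0,0,0,0,0.5]]'
python3 - <<'E'
from h import *
grab("scene","s2")
E
```

```text
clock: 4.15
tcp_pos: [0.6011, 0.0397, 0.1409]
ee_rot: [1.0, -0.0, 0.0, -0.0]
contact_force: [-0.4, 0.3, -3.1]
gripper_width: 0.674
grip_force: 20.0
clock: 4.85
tcp_pos: [0.5142, -0.151, 0.1393]
ee_rot: [1.0, -0.001, -0.001, -0.0]
contact_force: [-0.4, 0.3, -1.9]
gripper_width: 0.674
grip_force: 20.0
```

View pics/s2.png

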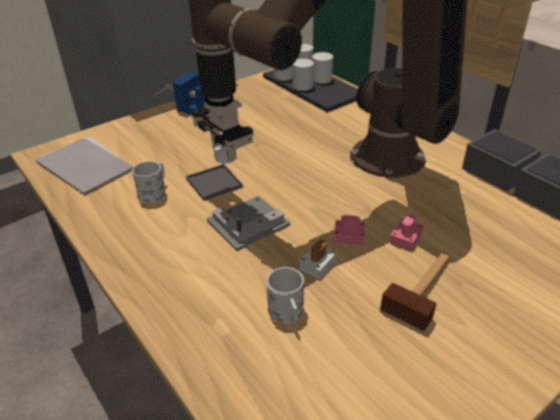

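The bobbin is in the gripper at about (226,150), the stud is free, and nothing else has moved.

```bash
python3 -m inch '[[0.01,-0.2,0,0,0,0,0.5],[0.01,-0.37,0,0,0,0,0.5],[0.01,-0.37,-0.2,0,0,0,0.5],[0.01,-0.37,-0.4,0,0,0,0.5],[0.01,-0.37,-0.5,0,0,0,0.5],[0.01,-0.37,-0.58,0,0,0,0.5],[0.01,-0.37,-0.58,0,0,0,0.5]]'
python3 -m inch '[[0,0,-0.01,0,0,0,0.5],[0,0,-0.02,0,0,0,0.5],[0,0,-0.03,0,0,0,0.5],[0,0,-0.03,0,0,0,0.5]]'
```

```text
clock: 5.6
tcp_pos: [0.5155, -0.2231, 0.0218]
ee_rot: [1.0, 0.0, -0.003, -0.0]
contact_force: [-1.2, -0.7, -2.3]
gripper_width: 0.678
grip_force: 20.0
clock: 6.0
tcp_pos: [0.5175, -0.2243, 0.019]
ee_rot: [1.0, -0.0, 0.0, -0.0]
contact_force: [-1.1, 0.1, -2.0]
gripper_width: 0.677
grip_force: 20.0
```

```bash
python3 -m inch '[[0,0,-0.01,0,0,0,0.5],[0,0,-0.015,0,0,0,0.5],[0,0,-0.015,0,0,0,0.5]]'
```

```text
clock: 6.3
tcp_pos: [0.5174, -0.2245, 0.0161]
ee_rot: [1.0, -0.0, 0.0, 0.0]
contact_force: [-2.2, 1.3, 4.3]
gripper_width: 0.673
grip_force: 20.0
```

```bash
python3 -m inch '[[0,0,0,0,0,0,0.79],[0,0,0,0,0,0,0.79],[0,0,0,0,0,0,0.79],[0,0,0.1,0,0,0,0.79],[0,0,0.3,0,0,0,0.79],[0,0,0.6,0,0,0,1],[0,0,0.9,0,0,0,1],[0,0,1,0,0,0,1]]'
python3 -m inch '[[0,0,0.25,0,0,0,1],[0,0.25,0.25,0,0,0,1],[-0.02,0.5,0.25,0,0,0,1],[-0.05,0.77,0.25,0,0,0,1],[-0.1,0.77,0.25,0,0,0,1],[-0.1,0.77,0.25,0,0,0,1]]'
python3 -m inch '[[-0.05,0.25,0,0,0,0,1],[-0.1,0.5,0,0,0,0,1],[-0.1,0.77,0,0,0,0,1],[-0.1,0.77,0,0,0,0,1],[-0.1,0.77,0,0,0,0,1]]'
python3 -m inch '[[0.01,0.25,0,0,0,0,1],[0.01,0.5,0,0,0,0,1],[0.01,0.78,0,0,0,0,1],[0.01,0.78,0,0,0,0,1],[0.01,0.78,0,0,0,0,1],[0.01,0.78,0,0,0,0,1]]'
python3 - <<'E'
from h import *
a=grab("wrist","w3"); b=grab("top","t3")
im=np.hstack([cv2.resize(a["frame"],(480,360)),cv2.resize(b["frame"][150:250,340:430],(320,360))])
cv2.imwrite("pics/m3.png",im[:,:,::-1])
E
```

```text
clock: 7.1
tcp_pos: [0.5176, -0.2246, 0.2188]
ee_rot: [1.0, 0.0, 0.001, 0.0]
contact_force: [1.1, -0.2, -0.6]
gripper_width: 0.976
grip_force: 0.0
clock: 7.7
tcp_pos: [0.4965, -0.0691, 0.2659]
ee_rot: [1.0, 0.001, 0.0, -0.0]
contact_force: [0.8, -0.4, -0.3]
gripper_width: 0.999
grip_force: 0.0
clock: 8.2
tcp_pos: [0.4776, 0.0842, 0.2654]
ee_rot: [1.0, 0.001, -0.0, 0.0]
contact_force: [-0.6, 0.1, 0.0]
gripper_width: 1.001
grip_force: 0.0
clock: 8.8
tcp_pos: [0.4797, 0.2378, 0.2653]
ee_rot: [1.0, -0.001, -0.0, 0.0]
contact_force: [0.0, 0.8, -0.4]
gripper_width: 1.0
grip_force: 0.0
```

View pics/m3.png

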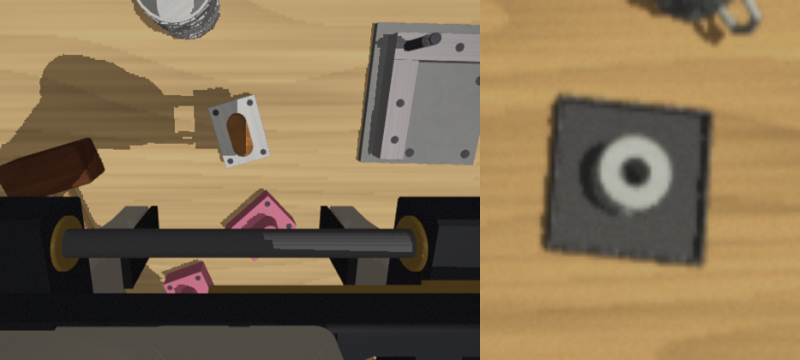

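The left half shows the die at about (239,131) in the montage, with its former upright and clear of the pink decoys. The right half shows the bobbin lying flat near the tray's middle.

Run:
```python
from h import *
c=load("w3"); hsv=cv2.cvtColor(c["frame"],cv2.COLOR_RGB2HSV); x0,y0,x1,y1=225,98,335,208
h=hsv[y0:y1,x0:x1]
m=cv2.morphologyEx((h[...,1]<60).astype(np.uint8),cv2.MORPH_OPEN,np.ones((3,3)))
n,l,s,_=cv2.connectedComponentsWithStats(m); i=1+np.argmax(s[1:,4]); print(s[i])
P=np.column_stack(np.where(l==i))[:,::-1]+[x0,y0]
W=np.array([ray(c,p,.030)[:2] for p in P],np.float32); r=cv2.minAreaRect(W); print("base",r); print(cv2.boxPoints(r))
f=((h[...,1]>150)&(h[...,0]<18)).astype(np.uint8); ct=max(cv2.findContours(f,0,2)[0],key=cv2.contourArea)
F=np.array([ray(c,p+[x0,y0],.064)[:2] for p in ct[:,0]],np.float32); print("former",cv2.minAreaRect(F),ct[:,0].min(0)+[x0,y0],ct[:,0].max(0)+[x0,y0])
t=load("t3"); g=cv2.cvtColor(t["frame"],cv2.COLOR_RGB2HSV)[165:235,345:420]; b=((g[...,2]>120)&(g[...,1]<60)).astype(np.uint8)
ct=max(cv2.findContours(b,0,2)[0],key=cv2.contourArea); q=cv2.minEnclosingCircle(ct); print("bobbin",q,ray(t,(q[0][0]+345,q[0][1]+165),.04))
```

```text
[  18   12   72   86 3032]
base ((0.500950276851654, 0.23665893077850342), (0.08051890134811401, 0.06009640917181969), 15.706122398376465)
[[0.45405984 0.25468683]
 [0.47032812 0.19683428]
 [0.5478407  0.21863103]
 [0.53157246 0.2764836 ]]
former ((0.5015396475791931, 0.2369036078453064), (0.04956703633069992, 0.022025836631655693), 15.546427726745605) [265 133] [294 181]
bobbin ((38.14864730834961, 32.47297286987305), 10.341691970825195) [ 0.51720201 -0.22300233  0.04      ]
```

```bash
python3 -m inch '[[0.1,-0.005,-0.2,0,0,0.19,0.5],[0.107,-0.005,-0.45,0,0,0.348,0.5],[0.107,-0.005,-0.7,0,0,0.348,0.5],[0.107,-0.005,-0.8,0,0,0.348,0.5],[0.107,-0.005,-0.85,0,0,0.348,0.5],[0.107,-0.005,-0.85,0,0,0.348,0.5],[0.107,-0.005,-0.85,0,0,0.348,0.5]]'
python3 -c "
from station import bot
from scipy.spatial.transform import Rotation as R
o=bot.observe(); print(o['tcp_pos'],R.from_quat(o['ee_rot']).as_matrix()[:,0])"
```

```text
clock: 9.6
tcp_pos: [0.5017, 0.2388, 0.0971]
ee_rot: [0.991, 0.136, 0.001, -0.001]
contact_force: [-0.1, 0.4, 0.5]
gripper_width: 0.506
grip_force: 0.0
[0.50167483 0.23877264 0.09707835] [0.96299802 0.26950005 0.00212942]
```

```bash
python3 -m inch '[[0,-0.008,-0.15,0,0,0,0.5],[0,-0.008,-0.25,0,0,0,0.5],[0,-0.008,-0.305,0,0,0,0.5],[0,-0.008,-0.305,0,0,0,0.5],[0,-0.008,-0.305,0,0,0,0.15],[0,-0.008,-0.305,0,0,0,0.15],[0,-0.008,-0.305,0,0,0,0.15],[0,-0.008,-0.305,0,0,0,0.15]]' 40
python3 -m inch '[[0,0,0,0,0,0,0.15],[0,0,0,0,0,0,0.15],[0,0,0.1,0,0,0,0.15],[0,0,0.2,0,0,0,0.15],[0,0,0.3,0,0,0,0.15],[0,0,0.3,0,0,0,0.15]]' 40
```

```text
clock: 10.4
tcp_pos: [0.5012, 0.2373, 0.0356]
ee_rot: [0.991, 0.136, 0.001, -0.0]
contact_force: [-1.0, -0.5, 6.7]
gripper_width: 0.27
grip_force: 40.0
clock: 11.0
tcp_pos: [0.5017, 0.238, 0.0967]
ee_rot: [0.991, 0.136, 0.002, -0.001]
contact_force: [0.4, 0.2, -3.9]
gripper_width: 0.275
grip_force: 40.0
```

```bash
python3 -m inch '[[0.02,-0.15,0.1,0,0,-0.1,0.15],[0.04,-0.35,0.1,0,0,-0.25,0.15],[0.06,-0.55,0.1,0,0,-0.377,0.15],[0.08,-0.75,0.1,0,0,-0.377,0.15],[0.1,-0.95,0.1,0,0,-0.377,0.15],[0.107,-0.95,0.1,0,0,-0.377,0.15],[0.107,-0.95,0.1,0,0,-0.377,0.15]]'
python3 -m inch '[[0,-0.2,0,0,0,0,0.15],[0,-0.368,0,0,0,0,0.15],[0,-0.368,-0.1,0,0,0,0.15],[0,-0.368,-0.2,0,0,0,0.15],[0,-0.368,-0.2,0,0,0,0.15]]'
python3 - <<'E'
from h import *
from station import bot
from scipy.spatial.transform import Rotation as R
o=bot.observe(); print(o['tcp_pos'],R.from_quat(o['ee_rot']).as_matrix()[:,0],o['contact_force'])
grab("top","t4"); c=load("t4"); s=grab("scene","s4")
im=np.hstack([cv2.resize(c["frame"][140:240,250:350],(400,400),interpolation=2),cv2.resize(s["frame"][170:270,190:290],(400,400),interpolation=2)])
cv2.imwrite("pics/m4.png",im[:,:,::-1])
E
```

```text
clock: 11.7
tcp_pos: [0.5214, 0.0458, 0.1133]
ee_rot: [1.0, -0.013, -0.001, 0.0]
contact_force: [-0.2, 0.9, -4.4]
gripper_width: 0.27
grip_force: 40.0
clock: 12.2
tcp_pos: [0.5198, -0.0264, 0.0716]
ee_rot: [1.0, -0.012, -0.003, 0.0]
contact_force: [-0.8, -1.1, -4.7]
gripper_width: 0.275
grip_force: 40.0
[ 0.51977674 -0.02640114  0.07158459] [ 0.99971629 -0.02318444 -0.00546048] [-0.82257613 -1.07422894 -4.6806228 ]
```

View pics/m4.png

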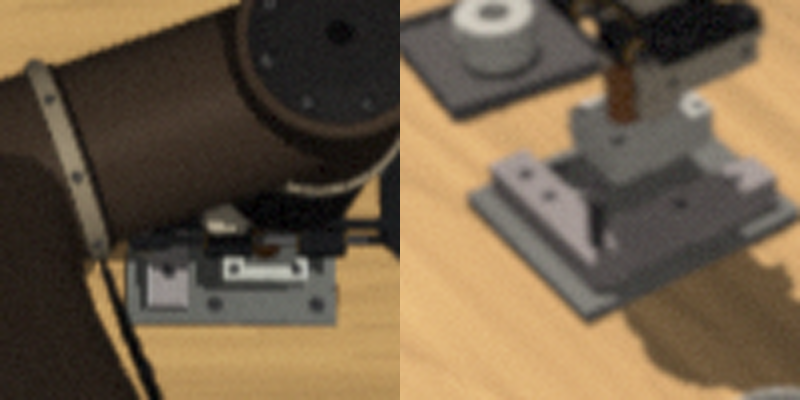

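The die hangs level inside the work area, clear of both stops, with the bobbin still flat in the tray. Next I lower it to the bed.

```bash
python3 -m inch '[[0,0,-0.05,0,0,0,0.15],[0,0,-0.09,0,0,0,0.15],[0,0,-0.11,0,0,0,0.15],[0,0,-0.12,0,0,0,0.15],[0,0,-0.125,0,0,0,0.15],[0,0,-0.125,0,0,0,0.15]]'
```

```text
clock: 12.9
tcp_pos: [0.5222, -0.0266, 0.0496]
ee_rot: [1.0, -0.011, 0.0, 0.0]
contact_force: [0.3, -0.3, -5.1]
gripper_width: 0.27
grip_force: 40.0
```

```bash
python3 -m inch '[[0,0,-0.01,0,0,0,0.15],[0,0,-0.015,0,0,0,0.15],[0,0,-0.015,0,0,0,0.15]]'
python3 -m inch '[[0,0,-0.005,0,0,0,0.15],[0,0,-0.01,0,0,0,0.15],[0,0,-0.01,0,0,0,0.15]]'
```

```text
clock: 13.2
tcp_pos: [0.522, -0.0267, 0.0465]
ee_rot: [1.0, -0.012, -0.0, 0.0]
contact_force: [-0.3, -0.7, -5.0]
gripper_width: 0.272
grip_force: 40.0
clock: 13.5
tcp_pos: [0.5224, -0.0267, 0.0456]
ee_rot: [1.0, -0.011, 0.0, 0.0]
contact_force: [-3.7, -0.0, 7.6]
gripper_width: 0.275
grip_force: 40.0
```

```bash
python3 -m inch '[[0,0.03,0,0,0,0,0.15],[0,0.06,0.003,0,0,0,0.15],[0,0.08,0.003,0,0,0,0.15],[0,0.09,0.003,0,0,0,0.15],[0,0.1,0.003,0,0,0,0.15],[0,0.1,0.003,0,0,0,0.15]]'
python3 -m inch '[[0,0.005,0,0,0,0,0.15],[0,0.01,0,0,0,0,0.15],[0,0.015,0,0,0,0,0.15],[0,0.015,0,0,0,0,0.15]]'
```

```text
clock: 14.1
tcp_pos: [0.5226, -0.0062, 0.0456]
ee_rot: [1.0, -0.011, 0.0, -0.0]
contact_force: [-1.3, -1.0, 5.2]
gripper_width: 0.275
grip_force: 40.0
clock: 14.5
tcp_pos: [0.5225, -0.0037, 0.0456]
ee_rot: [1.0, -0.011, 0.0, 0.0]
contact_force: [-0.7, -4.5, 6.4]
gripper_width: 0.272
grip_force: 40.0
```

```bash
python3 -m inch '[[0.03,0,0,0,0,0,0.15],[0.06,0,0,0,0,0,0.15],[0.08,0,0,0,0,0,0.15],[0.1,0,0,0,0,0,0.15],[0.1,0,0,0,0,0,0.15]]'
python3 -m inch '[[0.005,0,0,0,0,0,0.15],[0.01,0,0,0,0,0,0.15],[0.015,0,0,0,0,0,0.15],[0.015,0,0,0,0,0,0.15]]'
```

```text
clock: 15.0
tcp_pos: [0.5414, -0.0042, 0.0456]
ee_rot: [1.0, -0.012, -0.001, 0.0]
contact_force: [-4.9, -4.6, 10.9]
gripper_width: 0.272
grip_force: 40.0
clock: 15.4
tcp_pos: [0.5438, -0.0043, 0.0456]
ee_rot: [1.0, -0.012, -0.001, 0.0]
contact_force: [-7.3, -4.0, 12.8]
gripper_width: 0.274
grip_force: 40.0
```

```bash
python3 -m inch '[[0.005,0,0,0,0,0,0.15],[0.01,0,-0.00,0,0,0,0.15],[0.01,0,0,0,0,0,0.15]]'
python3 -m inch '[[0.005,0,0,0,0,0,0.15],[0.01,0,-0.00,0,0,0,0.15],[0.01,0,0,0,0,0,0.15]]'
```

```text
clock: 15.7
tcp_pos: [0.5457, -0.0044, 0.0456]
ee_rot: [1.0, -0.012, -0.001, 0.001]
contact_force: [-6.4, -4.3, 12.4]
gripper_width: 0.269
grip_force: 40.0
clock: 16.0
tcp_pos: [0.5463, -0.0044, 0.0457]
ee_rot: [1.0, -0.012, -0.002, 0.001]
contact_force: [-12.4, -1.7, 19.3]
gripper_width: 0.273
grip_force: 40.0
```

```bash
python3 -m inch '[[0.003,0.005,0.003,0,0,0,0.15],[0.005,0.01,0.004,0,0,0,0.15],[0.005,0.015,0.004,0,0,0,0.15],[0.005,0.015,0.004,0,0,0,0.15]]'
python3 - <<'E'
from station import bot
from h import *
from scipy.spatial.transform import Rotation as R
o=bot.observe(); print(o['contact_force'],o['wrist_torque'],R.from_quat(o['ee_rot']).as_matrix().round(4))
w=grab("wrist","w5"); s=grab("scene","s5")
im=np.hstack([cv2.resize(w["frame"][0:260,170:430],(400,400),interpolation=2),cv2.resize(s["frame"][170:270,190:290],(400,400),interpolation=2)])
cv2.imwrite("pics/m5.png",im[:,:,::-1])
E
```

```text
clock: 16.4
tcp_pos: [0.5463, -0.0041, 0.0459]
ee_rot: [1.0, -0.012, -0.004, 0.002]
contact_force: [-8.0, -16.3, 13.5]
gripper_width: 0.272
grip_force: 40.0
[ -7.97851503 -16.33591757  13.48317341] [-6.21028849  2.86155736 -0.12502268] [[ 0.9997 -0.0238 -0.0072]
 [-0.0238 -0.9997 -0.0045]
 [-0.007   0.0047 -1.    ]]
```

View pics/m5.png

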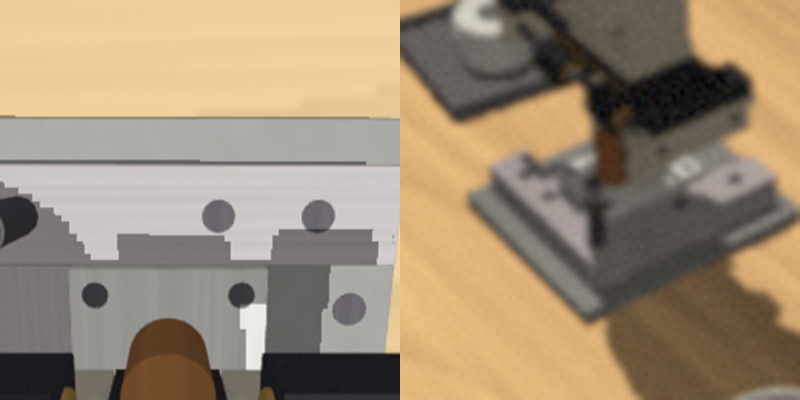

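The wrist view shows the die's short edge on the end stop's face (row ~265) and its left edge along the side stop, with no gap at either. I'll add a bit more push in x for margin.

```bash
python3 -m inch '[[0.005,0,0,0,0,0,0.15],[0.01,0.002,0,0,0,0,0.15],[0.01,0.002,0,0,0,0,0.15],[0.01,0.002,0,0,0,0,0.15],[0.01,0.002,0,0,0,0,0.15]]'
python3 -m inch '[[0,0,0,0,0,0,0.15],[0,0,0,0,0,0,0.15],[0,0,0,0,0,0,0.15],[0,0,0,0,0,0,0.15],[0,0,0,0,0,0,0.15]]'
```

```text
clock: 17.0
tcp_pos: [0.5463, -0.0041, 0.0458]
ee_rot: [1.0, -0.012, -0.005, 0.003]
contact_force: [-15.8, -16.2, 21.4]
gripper_width: 0.268
grip_force: 40.0
clock: 17.5
tcp_pos: [0.5463, -0.0041, 0.0458]
ee_rot: [1.0, -0.012, -0.005, 0.003]
contact_force: [-14.8, -16.2, 20.9]
gripper_width: 0.269
grip_force: 40.0
```

```bash
python3 -c "
from station import bot
print(bot.sign_off())"
```

```text
the job is handed in; nothing more can be done
None
```

I handed the job in: the bobbin is lying flat near the middle of the tray, and the die is home in the corner, still gripped and pressing each stop at about 15 N by the wrist reading; the sign-off returned no verdict.

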